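Click a set collar home under the pinion shaft's spring latch, or stop if it is too stiff

TASK

Fit the black set collar over the top of the pinion shaft that stands upright in the vise and push it slowly and gently straight down past the shaft's spring latch until the latch clicks out above it and the collar sits home on the pinion; let go and leave it there. A sound latch gives way well before you push with 15 N: if it still holds at 15 N, go no further (never lean on it with 30 N), take the collar off again and set it down flat, not dropped, in the red hold tray. Leave the worm wheel, the spacer and the dial indicator where they are.

Things in the scene. Friction and masses are not known exactly. Their poses are not given: they have to be found in the camera images.
- collar_mid (a point): Centre (half-way up, on the bore axis) of the loose black oxide steel set collar, a plain ring: 48 mm outer diameter, 26 mm bore, 24 mm high, about 0.24 kg, starting flat on the iron plate. z: bore axis, up. Alike all round, so it can be gripped across its outside at any turn.
- seat (a point): Centre of the pinion's flat top shoulder (38 mm across), on the axis of the steel shaft upright in the green vise; z up. Collar home: its underside on this shoulder, centre 12 mm above this point, at any turn. Around the axis the vise's jaw tops lie 24 mm below this point and the plate 86 mm below. The shaft is 24 mm thick from the shoulder up to 38 mm (1 mm clearance all round in the bore).
- shaft_tip (a point): Centre of the shaft's top end, 46 mm above the seat; a lead-in cone widens from 12 mm here to 24 mm across 8 mm lower. Spring latch: two brass pawls stick out of the shaft, 32 mm across, undersides 25.5 mm above the seat, tops sloped. They meet the collar when its centre is about 41 mm above the seat. A sound latch gives at 4 to 8 N; a stiff one, alike to the eye, holds beyond 30 N.
- tray_floor (a point): Centre of the inner floor of the red hold tray, fixed on the plate; inside 170 mm along its x by 130 mm along its y, walls 23 mm high above the floor; floor 3 mm above the plate. z up.
- worm_wheel: Bystander: bronze worm wheel lying flat, 65 mm across, 26 mm high; origin at the centre of its underside.
- spacer: Bystander: tan phenolic spacer ring lying flat, 42 mm outer diameter, 18 mm high; origin at the centre of its underside.
- dial: Bystander: chrome dial indicator lying on its back, 59 mm across, 24 mm high, its stem and plunger reaching 78 mm towards its -x; origin at the centre of its underside.

How it is judged:
By the outcome, as a careful person would: the job done as asked, in the order asked, and still so for the second after the job is handed in, with the robot touching nothing.
It also fails if it takes over 45 s, if anything falls off the work surface, if the arm or the gripper's body presses on something with over 40 N, if the wrist force passes 120 N, or if a joint passes its speed limit or range.

ROBOT

A 6-joint arm with a two-finger parallel gripper is mounted at the origin on the work surface. World frame = base frame: x ahead of the robot, y to its left, z up, the work surface at z = 0. Lengths are in mm, angles in degrees, forces in N, time in s.
With the tool pointing down it reaches from about 350 to 850 mm from the base axis. Payload 8.1 kg.
Tool frame: the origin (TCP) lies between the finger pads; the fingertips stand 22 mm ahead of it and the grasp point (between the pads) lies 3 mm ahead of it; z points along the fingers, y is the line along which they close (so a half turn about z gives the same grasp; the last joint's range is limited). The gripper opens to 85 mm and grips with 20 to 120 N. Pads are 22 mm wide; open, the fingers measure 114 mm over their backs; the gripper's body (76 mm by 85 mm) begins 54 mm behind the grasp point. The pads swing forward as they close: fully open they stand 13 mm farther back than shut.
Start: joints at [-70.554, 7.471, 85.268, -0, 87.261, -4.893], TCP at [247.303, -546.669, 253.292] pointing down, gripper open.
Joint ranges: [-169.43, 169.43], [-51.17, 129.36], [1.28, 143.12], [-76.62, 256.62], [0, 156.53], [-152.29, 152.29]. Speed limits (degrees/s): [136.94, 136.94, 159.86, 180, 180, 180].

INTERFACE

Orientations are given as [roll, pitch, yaw] about the fixed x, y, z axes, in that order (R = Rz(yaw) Ry(pitch) Rx(roll)).
In Python, from bench import r, vision gives the robot as it stands.
- The arm moves only by the tool step_arm, never from a script. Its argument "targets" is a list that holds one entry, the list of rows, each a list of 6 numbers: the shift along the world's x, y, z in mm, then the turn, a rotation vector about the world's x, y, z in rad. In form: [[[x, y, z, rx, ry, rz], ...]]. A call has 1 to 12 rows; each row is the pose to reach, as a shift and turn from the pose commanded when the call began; what a row does not reach only later rows make up. A row lasts 1/12 s, in which the tool goes at most 41.7 mm and 7.16 degrees, less where a joint would pass 70% of its speed; a pose out of reach is approached as far as the arm can. A call with a gripper value outside its range is refused whole. "fingers" is the gripper's target within -1 to 1 (shut at 1, half-way at 0, fully open at -1), set as the call begins (left out, the last holds). The fingers move at their own pace and stop on an object; "newtons" is the grip in N (left out, the last holds). Time passes only in rows, so rows that repeat a pose let the fingers close. It gives the time, the measured TCP pose, the force, the opening and the grip force at its end, in the units of the state.
- r.sense(): the state, without advancing time (a new reading comes with each control period).
- vision.snapshot(name): name is "scene" or "side" or "wrist"; returns a dict with "img" (384x512x3 uint8, blue, green, red), "mtx" (3x3 intrinsics, pixels), "D" ([k1, k2, p1, p2, k3] as OpenCV has them; the pictures are not rectified), "eye" and "attitude" of the camera in the world. Camera axes: x right, y up, looking along -z (the intrinsics and any distortion apply to the point x, -y, -z); pixel columns grow to the right and rows downward; lengths in mm; the calibration is good to about 2 mm. A picture is of the moment at which its call begins. There is no depth.
- r.hand_in(): hands the job in; it is judged then, once.
The state is a dict: "time": time; "joint_pos": joint angles; "qd": joint speeds; "joint_efforts": joint torques, N m; "tool_pos": TCP position; "tcp_rot": TCP orientation; "ft_force": force on the tool from outside, world axes, zero at the start; "wrist_torque": the same for the moment, N m; "finger_gap": finger opening in mm; "grip_force": force on a finger pad.
Only numpy, scipy, OpenCV 4.12 (cv2) and the standard library are available. Lean on these libraries where they do the work, as an engineer would, in place of code of your own. Each camera call takes 0.05 s, during which the arm holds its last target. There are 200 camera calls.

## Working session

There is one attempt and no reset: what is moved stays moved. The work goes in short steps, Python scripts to look and compute and a tool call to move; the robot and the scene stay as the last step left them, time stands still between calls to the robot, and variables do not carry over. Pictures are saved under pics/ and viewed, at most 10 in all, crops included, and the job is handed in when it is done.

Besides the shell and the picture viewer there is one more tool, called after "Emit:" as a command line: name --argument value ..., lists and objects as JSON in quotes. step_arm: Moves the arm, as the interface text tells. Its arguments: {"type":"object","properties":{"targets":{"type":"array"},"fingers":{"type":"number"},"newtons":{"type":"number"}},"required":["targets"]}

```bash
mkdir -p pics
cat > h.py <<'E'
import numpy as np, cv2, pickle
from scipy.spatial.transform import Rotation as R
def cam(s):
    a=np.array(s["attitude"],float)
    Rm=a if a.shape==(3,3) else R.from_euler('xyz',a,degrees=True).as_matrix()
    return Rm,np.array(s["eye"],float)
def ray(s,px):
    p=cv2.undistortPoints(np.array([[px]],float),np.array(s["mtx"]),np.array(s["D"]))[0,0]
    Rm,e=cam(s); return e,Rm@np.array([p[0],-p[1],-1])
def atz(s,px,z):
    e,d=ray(s,px); return e+d*(z-e[2])/d[2]
def proj(s,P):
    Rm,e=cam(s); q=(np.atleast_2d(P)-e)@Rm*[1,-1,-1]
    return cv2.projectPoints(q,np.zeros(3),np.zeros(3),np.array(s["mtx"]),np.array(s["D"]))[0][:,0]
E
python3 - <<'E'
from bench import r,vision
import cv2,pickle
for n in("scene","side"):
    s=vision.snapshot(n);pickle.dump(s,open(n+'.pkl','wb'));print(n,s["eye"],s["attitude"],s["mtx"],s["D"])
    cv2.imwrite(f'pics/{n}.png',cv2.resize(s["img"],(800,600)))
print(r.sense())
E
```

```text
scene [1095.66376664  291.5680801   864.39603776] [ 41.26555559  -0.64320772 121.08994398] [[425.38169568   0.         257.7875349 ]
 [  0.         425.38169568 191.00671803]
 [  0.           0.           1.        ]] [-0.02481278  0.          0.          0.          0.        ]
side [227.67372306 577.90475981 783.9736967 ] [  48.98605212   -0.21070806 -146.28663149] [[383.30830353   0.         254.0864943 ]
 [  0.         383.30830353 188.97225201]
 [  0.           0.           1.        ]] [-0.12673869  0.          0.          0.          0.        ]
{'time': 0.1, 'joint_pos': array([-7.05533035e+01,  7.51122560e+00,  8.53227306e+01,  2.89318278e-04,
        8.72606090e+01, -4.89497381e+00]), 'qd': array([ 0.05270733, -0.1177852 , -0.18194385, -0.01707342, -0.01078543,
        0.03172474]), 'joint_efforts': array([ 1.45271970e-03, -5.70951748e+01, -5.01939476e+01, -1.63903342e-04,
        8.26353673e-03, -3.80524352e-05]), 'tool_pos': array([ 247.15991179, -546.23568626,  252.34761748]), 'tcp_rot': array([-1.79905804e+02, -8.35711294e-03,  2.43416493e+01]), 'ft_force': array([-0.29804818, -0.90482584, -0.27775287]), 'wrist_torque': array([-0.02695302,  0.01576648,  0.03677622]), 'grip_force': 0.0, 'finger_gap': 85.37449006924263}
```

View pics/scene.png

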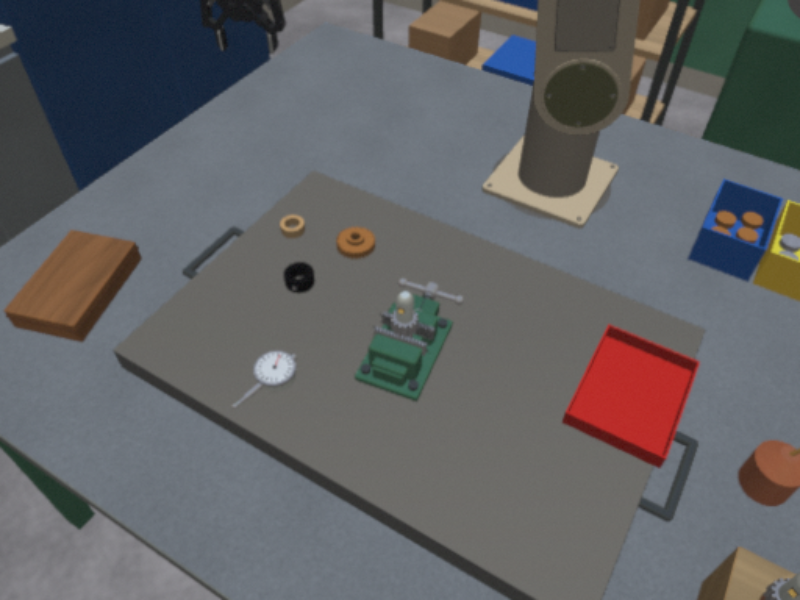

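View pics/side.png

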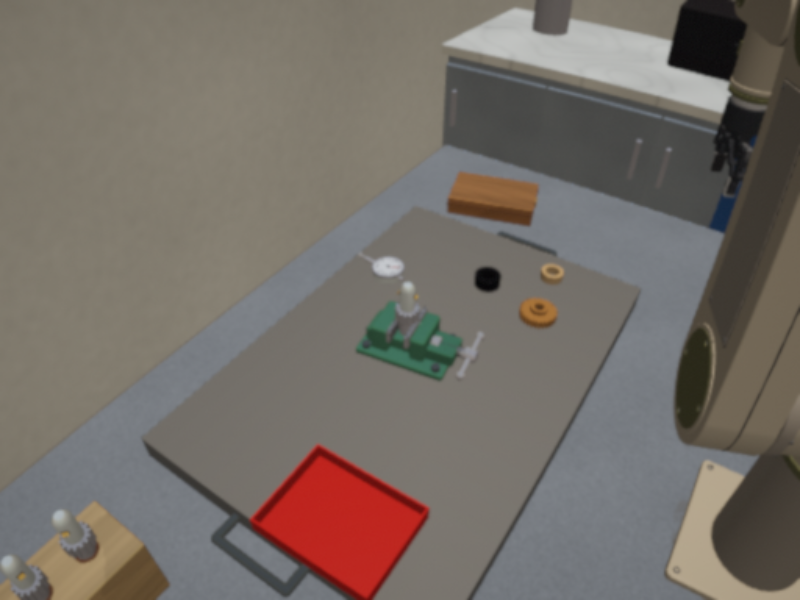

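The scene view has the collar at about (299,277), the shaft tip at about (405,296) and the tray centre at about (632,392). In the side view the collar is at (487,279), the tip at (408,286) and the tray at (340,520). Next I'll enlarge these.

Run:
```python
import pickle,cv2,numpy as np
out=np.zeros((600,800,3),np.uint8)
for k,(n,cx,cy) in enumerate([("scene",191,177),("scene",259,199),("side",312,178),("side",261,192)]):
    s=pickle.load(open(n+'.pkl','rb'));x0,y0=cx-25,cy-18
    c=cv2.resize(s["img"][y0:y0+37,x0:x0+50],(400,296),interpolation=cv2.INTER_CUBIC)
    out[(k//2)*300:(k//2)*300+296,(k%2)*400:(k%2)*400+400]=c; print(n,x0,y0)
cv2.imwrite('pics/crops.png',cv2.convertScaleAbs(out,alpha=1.5))
```

```text
scene 166 159
scene 234 181
side 287 160
side 236 174
```

View pics/crops.png

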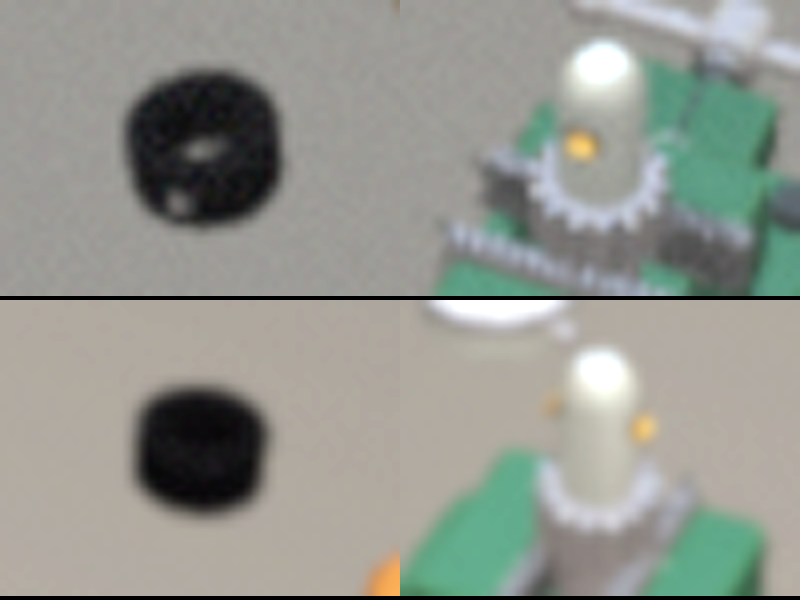

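```bash
cat > fit.py <<'E'
from h import *
from scipy.optimize import least_squares
A,B=[pickle.load(open(n+'.pkl','rb')) for n in("scene","side")]
t=np.linspace(0,2*np.pi,180)
circ=lambda c,rad,z:np.c_[c[0]+rad*np.cos(t),c[1]+rad*np.sin(t),np.full(180,c[2]+z)]
def bb(s,P): q=proj(s,P); return np.r_[q.min(0),q.max(0)]
f=lambda o,v:np.r_[o[0],o[1],o[0],o[1]]+(np.array(v)+.5)/8-.5
ca,cb=f((166,159),(127,70,280,227)),f((287,160),(133,85,266,217))
def fc(p):
    P=np.vstack([circ(p,24,-12),circ(p,24,12)]); return np.r_[bb(A,P)-ca,bb(B,P)-cb]
sc=least_squares(fc,[500,-150,40]); print("collar",sc.x,sc.fun.round(2))
# shaft: p = tip
ta,tb=f((234,181),(158,38,245,0)),f((236,174),(166,45,236,0))
def fs(p):
    P=np.vstack([circ(p,6,0),circ(p,12,-8),circ(p,12,-16)]); return np.r_[(bb(A,P)-ta)[:3],(bb(B,P)-tb)[:3]]
ss=least_squares(fs,[550,0,140]); print("tip",ss.x,ss.fun.round(2))
sx=[800/512,600/384]
for s,px in((A,[(632,392),(612,328),(697,362),(660,460),(567,418)]),(B,[(340,520),(320,448),(428,514),(366,598),(252,520)])):
    print([atz(s,((u+.5)/1.5625-.5,(v+.5)/1.5625-.5),z).round(0)[:2] for (u,v),z in zip(px,[sc.x[2]-9]+[sc.x[2]+14]*4)])
E
python3 fit.py
```

```text
collar [ 557.49829962 -216.5150136    90.79624694] [-0.68 -0.5   0.64  0.57 -0.46 -0.32  0.57  0.34]
tip [592.93515276  -0.78632817 213.40165767] [-0.45 -0.22  0.3  -0.86  0.24  0.67]
[array([484., 308.]), array([408., 247.]), array([404., 371.]), array([582., 372.]), array([586., 247.])]
[array([494., 305.]), array([572., 245.]), array([400., 247.]), array([402., 375.]), array([574., 376.])]
```

Wrist look from above the collar next. Tray centre is around (490,309).

Emit:
step_arm --targets '[[[26,28,1,0,0,-0.035],[52,55,2,0,0,-0.07],[78,83,3,0,0,-0.106],[104,110,4,0,0,-0.142],[130,138,5,0,0,-0.177],[156,166,6,0,0,-0.213],[182,194,7,0,0,-0.25],[208,222,7,0,0,-0.285],[234,250,7,0,0,-0.32],[260,278,7,0,0,-0.355],[286,306,7,0,0,-0.39],[310,330,7,0,0,-0.425]]]'

```text
time: 1.1
tool_pos: [558.3, -214.4, 259.8]
tcp_rot: [-180.0, 0.0, -0.1]
ft_force: [-0.3, -0.7, 0.3]
finger_gap: 85.6
grip_force: 0.0
```

Emit:
step_arm --targets '[[[0,0,0,0,0,0],[0,0,0,0,0,0],[0,0,0,0,0,0]]]'

```text
time: 1.35
tool_pos: [557.0, -216.6, 259.7]
tcp_rot: [-180.0, 0.1, 0.1]
ft_force: [1.0, 0.2, -0.2]
finger_gap: 85.4
grip_force: 0.0
```

Run:
```python
from h import *
from bench import r,vision
s=vision.snapshot("wrist");pickle.dump(s,open('w1.pkl','wb'));st=r.sense()
print(s["eye"],s["attitude"],s["mtx"][0],s["D"],st["tool_pos"],st["tcp_rot"],st["ft_force"])
cv2.imwrite('pics/w1.png',cv2.resize(s["img"],(800,600)))
print(proj(s,[[557.5,-216.5,103],[557.5,-216.5,79]])*1.5625)
A,B=[pickle.load(open(n+'.pkl','rb')) for n in("scene","side")]
for l,a,b in(("wheel",(356,241),(538,311)),("spacer",(292,225),(553,272)),("dial",(274,367),(388,267)),("stem",(234,405),(360,254))):
    print(l,[atz(s,((u+.5)/1.5625-.5,(v+.5)/1.5625-.5),93).round(0) for s,(u,v) in((A,a),(B,b))])
```

```text
[ 624.86009296 -216.85148036  379.5434663 ] [-1.55161686e+01  2.34473599e-02 -9.00075162e+01] [344.98088933   0.         258.02126133] [-0.09947603  0.          0.          0.          0.        ] [ 556.68249061 -217.22079076  259.87031242] [ 1.79998176e+02  5.60858722e-02 -1.71416902e-02] [0.29476565 0.95235882 0.04347703]
[[402.72346628 279.11212538]
 [402.77341711 269.15927484]]
wheel [array([ 443., -184.,   93.]), array([ 443., -186.,   93.])]
spacer [array([ 468., -299.,   93.]), array([ 463., -302.,   93.])]
dial [array([ 717., -140.,   93.]), array([ 726., -142.,   93.])]
stem [array([ 795., -146.,   93.]), array([ 793., -145.,   93.])]
```

View pics/w1.png

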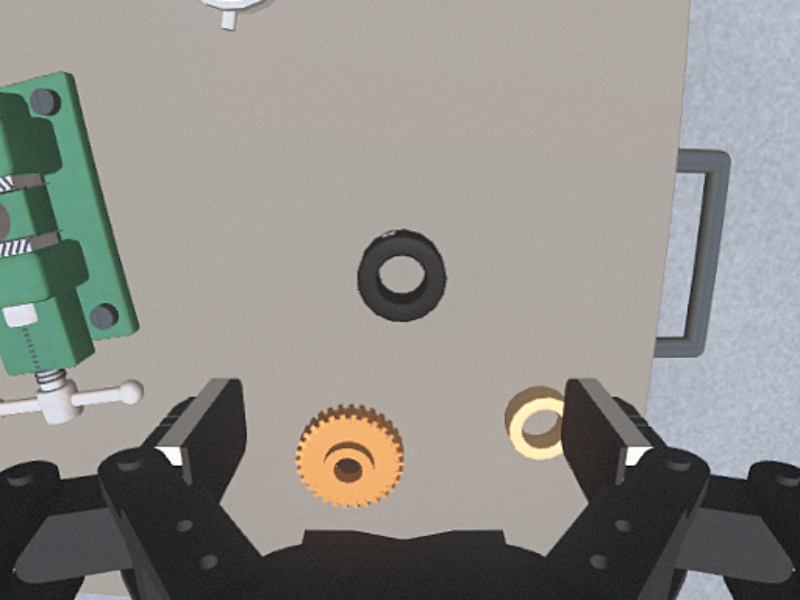

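The wrist view shows the collar outline at x 357–447, y 229–322. Its centre is about (402,275), within 1 px of the prediction at (557,-216.5). The finger swath is clear, so I'll descend.

Emit:
step_arm --targets '[[[0,0,-25,0,0,0],[0,0,-55,0,0,0],[0,0,-85,0,0,0],[0,0,-110,0,0,0],[0,0,-130,0,0,0],[0,0,-142,0,0,0],[0,0,-150,0,0,0],[0,0,-155,0,0,0],[0,0,-155,0,0,0]]]' --fingers -1

```text
time: 2.15
tool_pos: [557.0, -217.2, 105.1]
tcp_rot: [-180.0, 0.0, -0.1]
ft_force: [-0.3, -0.4, 0.2]
finger_gap: 85.1
grip_force: 0.0
```

Emit:
step_arm --targets '[[[0,0,0,0,0,0],[0,0,0,0,0,0],[0,0,0,0,0,0],[0,0,0,0,0,0],[0,0,0,0,0,0],[0,0,0,0,0,0],[0,0,0,0,0,0],[0,0,0,0,0,0]]]' --fingers 1 --newtons 60

```text
time: 2.82
tool_pos: [558.4, -217.0, 107.1]
tcp_rot: [179.9, -0.1, 0.0]
ft_force: [-0.7, 0.7, 6.5]
finger_gap: 45.2
grip_force: 63.0
```

Run:
```python
from h import *
from bench import r,vision
s=vision.snapshot("wrist");pickle.dump(s,open('w2.pkl','wb'));st=r.sense()
print(s["eye"],s["attitude"],st["tool_pos"],st["ft_force"],st["finger_gap"],st["wrist_torque"])
cv2.imwrite('pics/w2.png',cv2.resize(s["img"],(800,600)))
```

```text
[ 625.83229253 -217.1306025   227.16105017] [-1.52979355e+01 -4.35796107e-02 -9.00583444e+01] [ 558.38596133 -216.98372888  107.02623976] [-0.82230441  0.34650471  6.64684284] 45.425303973691 [ 0.16453478  0.08472407 -0.05330202]
```

View pics/w2.png

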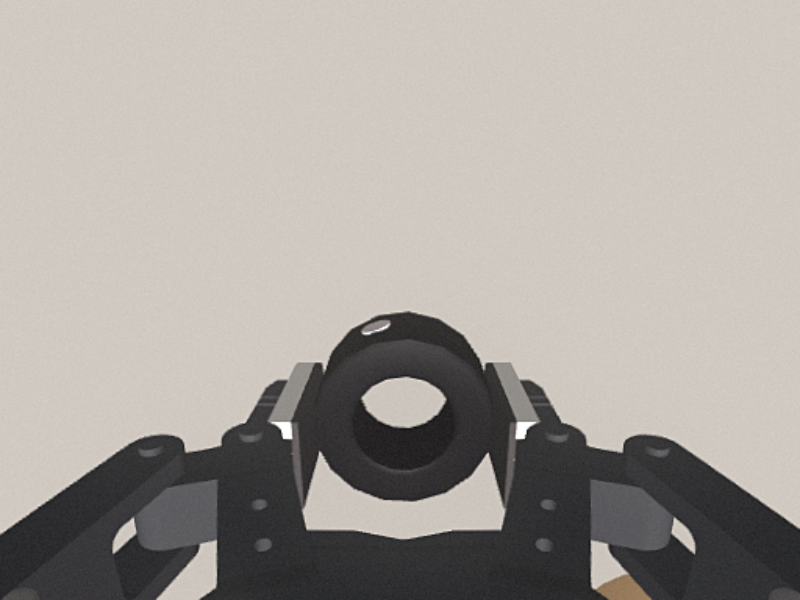

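```bash
cat > wf.py <<'E'
from h import *
from scipy.optimize import least_squares
t=np.linspace(0,2*np.pi,180)
def ring(s,box,rad=24,w=1.5625):
    b=(np.array(box)+.5)/w-.5
    def f(p):
        q=proj(s,np.c_[p[0]+rad*np.cos(t),p[1]+rad*np.sin(t),np.full(180,p[2])])
        return np.r_[q.min(0),q.max(0)]-b
    o=least_squares(f,s["eye"]+np.array([-65,0,-130])); return o.x.round(2),o.fun.round(2)
E
python3 - <<'E'
from wf import *
s1,s2=[pickle.load(open(n,'rb')) for n in('w1.pkl','w2.pkl')]
print(ring(s2,(317,338,491,501)), ring(s2,(353,376,456,471),13))
A=[ring(s1,(357,230,447,322))]; print(A)
E
```

```text
(array([ 554.63, -217.31,   96.78]), array([-1.19,  1.26,  1.19, -1.41])) (array([ 559.92, -217.42,  107.11]), array([-0.5 ,  0.55,  0.5 , -0.58]))
[(array([ 559.68, -215.98,  106.59]), array([-0.71,  0.71,  0.7 , -0.74]))]
```

The view shows the collar squarely between the pads, bore at about (404,424). I'll lift and move it over the shaft.

Emit:
step_arm --targets '[[[0,0,3,0,0,0],[0,0,10,0,0,0],[0,0,25,0,0,0],[0,0,50,0,0,0],[0,0,75,0,0,0],[0,0,100,0,0,0],[0,0,125,0,0,0],[0,0,145,0,0,0],[0,0,160,0,0,0],[0,0,162,0,0,0],[0,0,162,0,0,0]]]'

```text
time: 3.78
tool_pos: [557.8, -216.9, 268.6]
tcp_rot: [179.9, -0.1, -0.0]
ft_force: [-0.5, -0.4, -3.2]
finger_gap: 45.4
grip_force: 62.0
```

Emit:
step_arm --targets '[[[3,15,0,0,0,0],[7,40,0,0,0,0],[12,70,0,0,0,0],[17,100,0,0,0,0],[22,130,0,0,0,0],[27,160,0,0,0,0],[31,185,0,0,0,0],[34,205,0,0,0,0],[35.7,215.7,0,0,0,0],[35.7,215.7,0,0,0,0],[35.7,215.7,0,0,0,0],[35.7,215.7,0,0,0,0]]]'

```text
time: 4.78
tool_pos: [592.6, -1.8, 266.5]
tcp_rot: [180.0, 0.1, -0.0]
ft_force: [-0.5, -0.3, -2.0]
finger_gap: 45.7
grip_force: 62.0
```

Run:
```python
from h import *
from bench import r,vision
st=r.sense();print(st["tool_pos"],st["tcp_rot"],st["ft_force"],st["finger_gap"],st["wrist_torque"])
out=np.zeros((600,800,3),np.uint8)
for k,n in enumerate(("wrist","scene","side")):
    s=vision.snapshot(n);pickle.dump(s,open(n+'3.pkl','wb'))
    if k==0: print(s["eye"],s["attitude"]); x0,y0,w,h,z=186,196,150,140,4
    else:
        u,v=proj(s,[593,-1,230])[0].astype(int); x0,y0,w,h,z=u-25,v-37,50,75,4
    c=cv2.resize(s["img"][y0:y0+h,x0:x0+w],None,fx=z,fy=z,interpolation=cv2.INTER_CUBIC)[:600]; print(n,x0,y0)
    X,Y=[(0,0),(600,0),(600,300)][k]; out[Y:Y+c.shape[0],X:X+c.shape[1]]=c
cv2.imwrite('pics/w3.png',cv2.convertScaleAbs(out,alpha=1.5))
```

```text
[592.6107628   -1.75255375 266.5045123 ] [ 1.79973750e+02  7.47163193e-02 -3.62383573e-02] [-0.49241984 -0.29730439 -2.04357759] 45.660008814483646 [-0.01148736  0.00783131  0.03031911]
[660.51551833  -2.01574754 386.3175288 ] [-1.55207281e+01 -5.87327968e-03 -9.00968591e+01]
wrist 186 196
scene 233 144
side 235 138
```

View pics/w3.png

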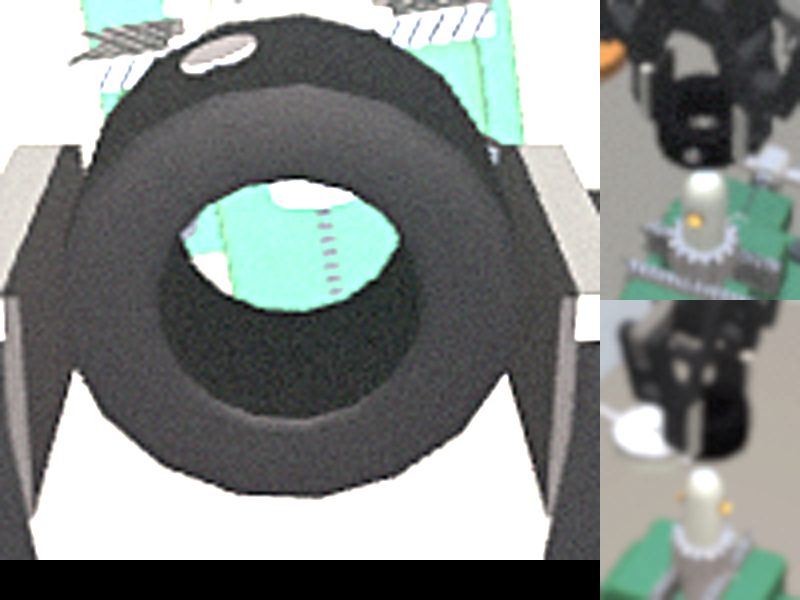

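Run:
```python
from h import *
out=np.zeros((600,800,3),np.uint8)
for k,n in enumerate(("scene","side")):
    s=pickle.load(open(n+'3.pkl','rb'))
    u,v=proj(s,[593,-1,225])[0].astype(int); x0,y0=u-20,v-30; print(x0,y0)
    c=cv2.resize(s["img"][y0:y0+60,x0:x0+40],(400,600),interpolation=cv2.INTER_CUBIC)
    out[:,400*k:400*k+400]=(255*(c/255)**.5)
    for x in range(0,400,50): cv2.line(out,(400*k+x,0),(400*k+x,6),(0,0,255))
cv2.imwrite('pics/c3.png',out)
```

```text
238 153
240 147
```

View pics/c3.png

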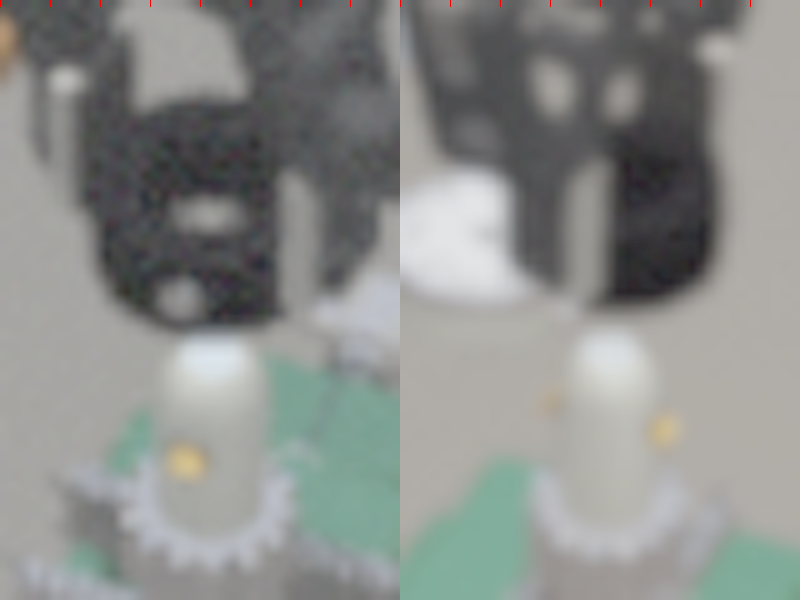

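Run:
```python
from h import *
from scipy.optimize import least_squares
A,B=[pickle.load(open(n+'3.pkl','rb')) for n in("scene","side")]
t=np.linspace(0,2*np.pi,180)
circ=lambda c,r,z:np.c_[c[0]+r*np.cos(t),c[1]+r*np.sin(t),np.full(180,c[2]+z)]
def bb(s,P): q=proj(s,P); return np.r_[q.min(0),q.max(0)]
g=lambda v:(v+.5)/10-.5
def fc(p):
    P=np.vstack([circ(p,24,-12),circ(p,24,12)]);a=bb(A,P);b=bb(B,P)
    return [a[0]-(238+g(97)-.6),a[1]-(153+g(100)-.5),a[3]-(153+g(330)+.5),b[2]-(240+g(316)+.6),b[3]-(147+g(308)+.4)]
o=least_squares(fc,[593,0,255]);print("collar",o.x,o.fun.round(2))
def fs(p):
    P=np.vstack([circ(p,6,0),circ(p,12,-8),circ(p,12,-16)]);a=bb(A,P);b=bb(B,P)
    return [a[0]-(238+g(160)-.4),a[2]-(238+g(268)+.4),a[1]-(153+g(333)-.4),b[0]-(240+g(168)-.4),b[2]-(240+g(257)+.4),b[1]-(147+g(327)-.4)]
o2=least_squares(fs,[593,0,213]);print("tip",o2.x,o2.fun.round(2),o.x-o2.x)
```

```text
collar [593.51950756  -1.18053203 253.69074765] [-0.16 -1.08  0.85 -0.14  0.28]
tip [ 5.92822599e+02 -5.41784086e-01  2.13886273e+02] [-0.16 -0.13 -0.5  -0.52  0.08  0.49] [ 0.6969087  -0.63874794 39.80447458]
```

Emit:
step_arm --targets '[[[-0.7,0.6,-6,0,0,0],[-0.7,0.6,-12,0,0,0],[-0.7,0.6,-18,0,0,0],[-0.7,0.6,-22,0,0,0],[-0.7,0.6,-24,0,0,0],[-0.7,0.6,-24,0,0,0]]]'

```text
time: 5.43
tool_pos: [591.8, -0.4, 242.2]
tcp_rot: [-180.0, 0.1, -0.0]
ft_force: [-0.5, 0.1, -3.6]
finger_gap: 45.4
grip_force: 62.1
```

Emit:
step_arm --targets '[[[0,0,-1,0,0,0],[0,0,-2,0,0,0],[0,0,-3,0,0,0],[0,0,-4,0,0,0],[0,0,-5,0,0,0],[0,0,-6,0,0,0],[0,0,-6,0,0,0]]]'

```text
time: 6.02
tool_pos: [592.2, -0.3, 237.0]
tcp_rot: [-180.0, 0.0, -0.0]
ft_force: [0.4, -0.3, -1.9]
finger_gap: 45.4
grip_force: 62.1
```

Emit:
step_arm --targets '[[[0,0,-1,0,0,0],[0,0,-2,0,0,0],[0,0,-3,0,0,0],[0,0,-4,0,0,0],[0,0,-5,0,0,0],[0,0,-5,0,0,0]]]'

```text
time: 6.52
tool_pos: [592.2, -0.4, 232.0]
tcp_rot: [-180.0, 0.0, -0.0]
ft_force: [0.2, 0.2, -2.8]
finger_gap: 45.1
grip_force: 62.1
```

Emit:
step_arm --targets '[[[0,0,-1,0,0,0],[0,0,-2,0,0,0],[0,0,-3,0,0,0],[0,0,-4,0,0,0],[0,0,-5,0,0,0],[0,0,-5,0,0,0]]]'

```text
time: 7.02
tool_pos: [592.6, -0.2, 227.3]
tcp_rot: [-180.0, -0.0, -0.0]
ft_force: [4.2, 1.0, -2.9]
finger_gap: 45.2
grip_force: 62.1
```

Emit:
step_arm --targets '[[[0,0,-0.5,0,0,0],[0,0,-1,0,0,0],[0,0,-1.5,0,0,0],[0,0,-2,0,0,0],[0,0,-2,0,0,0]]]'

```text
time: 7.43
tool_pos: [592.6, -0.2, 225.4]
tcp_rot: [-180.0, -0.0, -0.0]
ft_force: [5.1, 1.5, -1.8]
finger_gap: 45.3
grip_force: 62.1
```

Sideways contact of +5 N in x, so I'll shift toward +x to centre it.

Emit:
step_arm --targets '[[[0.6,0.2,0,0,0,0],[1.3,0.4,0,0,0,0],[1.3,0.4,0,0,0,0],[1.3,0.4,0,0,0,0]]]'

```text
time: 7.77
tool_pos: [593.0, -0.2, 224.7]
tcp_rot: [180.0, 0.1, -0.0]
ft_force: [-0.4, -0.4, -2.6]
finger_gap: 45.3
grip_force: 62.1
```

Emit:
step_arm --targets '[[[0,0,-0.5,0,0,0],[0,0,-1,0,0,0],[0,0,-1.5,0,0,0],[0,0,-1.5,0,0,0]]]'

```text
time: 8.1
tool_pos: [593.4, -0.0, 223.5]
tcp_rot: [180.0, 0.0, -0.0]
ft_force: [0.9, -0.6, -2.6]
finger_gap: 45.6
grip_force: 62.1
```

Emit:
step_arm --targets '[[[0,0,-0.5,0,0,0],[0,0,-1,0,0,0],[0,0,-1,0,0,0]]]'

```text
time: 8.35
tool_pos: [593.5, 0.0, 222.6]
tcp_rot: [-180.0, 0.0, -0.0]
ft_force: [0.1, 0.5, -2.9]
finger_gap: 45.0
grip_force: 62.1
```

Emit:
step_arm --targets '[[[0,0,-0.4,0,0,0],[0,0,-0.8,0,0,0],[0,0,-0.8,0,0,0]]]'

```text
time: 8.6
tool_pos: [593.6, 0.0, 221.9]
tcp_rot: [-180.0, 0.0, -0.0]
ft_force: [0.6, -0.1, -3.2]
finger_gap: 45.6
grip_force: 62.1
```

Emit:
step_arm --targets '[[[0,0,-0.4,0,0,0],[0,0,-0.8,0,0,0],[0,0,-0.8,0,0,0]]]'

```text
time: 8.85
tool_pos: [593.8, 0.0, 221.4]
tcp_rot: [180.0, -0.0, -0.0]
ft_force: [-0.5, 0.2, -1.1]
finger_gap: 45.6
grip_force: 62.2
```

Emit:
step_arm --targets '[[[0,0,-0.3,0,0,0],[0,0,-0.6,0,0,0],[0,0,-0.6,0,0,0]]]'

```text
time: 9.1
tool_pos: [593.9, 0.0, 221.1]
tcp_rot: [180.0, -0.1, -0.0]
ft_force: [-0.8, -0.5, 1.0]
finger_gap: 45.7
grip_force: 62.4
```

Emit:
step_arm --targets '[[[0,0,-0.3,0,0,0],[0,0,-0.6,0,0,0],[0,0,-0.6,0,0,0]]]'

```text
time: 9.35
tool_pos: [593.8, 0.0, 220.3]
tcp_rot: [180.0, -0.0, -0.0]
ft_force: [0.1, -0.6, 2.5]
finger_gap: 44.8
grip_force: 62.5
```

Emit:
step_arm --targets '[[[0,0,-0.3,0,0,0],[0,0,-0.6,0,0,0],[0,0,-0.6,0,0,0]]]'

```text
time: 9.6
tool_pos: [593.7, 0.0, 219.6]
tcp_rot: [180.0, -0.0, -0.0]
ft_force: [0.1, 0.5, 3.2]
finger_gap: 45.5
grip_force: 62.6
```

Emit:
step_arm --targets '[[[0,0,-0.3,0,0,0],[0,0,-0.6,0,0,0],[0,0,-0.6,0,0,0]]]'

```text
time: 9.85
tool_pos: [593.2, 0.0, 218.1]
tcp_rot: [-180.0, 0.1, -0.0]
ft_force: [-0.2, -0.1, -2.4]
finger_gap: 45.1
grip_force: 62.1
```

The latch gave at about 6 N, so it's a sound one. Continuing down slowly.

Emit:
step_arm --targets '[[[0,0,-0.7,0,0,0],[0,0,-1.4,0,0,0],[0,0,-2.1,0,0,0],[0,0,-2.8,0,0,0],[0,0,-3.5,0,0,0],[0,0,-4.2,0,0,0],[0,0,-5,0,0,0]]]'

```text
time: 10.43
tool_pos: [593.6, 0.1, 213.7]
tcp_rot: [-180.0, 0.0, -0.0]
ft_force: [0.5, 1.0, -1.8]
finger_gap: 45.6
grip_force: 62.1
```

Emit:
step_arm --targets '[[[0,0,-0.7,0,0,0],[0,0,-1.4,0,0,0],[0,0,-2.1,0,0,0],[0,0,-2.8,0,0,0],[0,0,-3.5,0,0,0],[0,0,-4.2,0,0,0],[0,0,-5,0,0,0]]]'

```text
time: 11.02
tool_pos: [593.6, 0.0, 208.7]
tcp_rot: [-180.0, 0.0, -0.0]
ft_force: [-1.0, 0.8, -1.0]
finger_gap: 45.1
grip_force: 62.1
```

Emit:
step_arm --targets '[[[0,0,-0.7,0,0,0],[0,0,-1.4,0,0,0],[0,0,-2.1,0,0,0],[0,0,-2.8,0,0,0],[0,0,-3.5,0,0,0],[0,0,-4.2,0,0,0],[0,0,-5,0,0,0]]]'

```text
time: 11.6
tool_pos: [593.6, 0.0, 203.7]
tcp_rot: [-180.0, -0.0, -0.0]
ft_force: [-0.4, 0.5, -1.4]
finger_gap: 45.3
grip_force: 62.1
```

Emit:
step_arm --targets '[[[0,0,-0.7,0,0,0],[0,0,-1.4,0,0,0],[0,0,-2.1,0,0,0],[0,0,-2.8,0,0,0],[0,0,-3.5,0,0,0],[0,0,-4.2,0,0,0],[0,0,-5,0,0,0]]]'

```text
time: 12.18
tool_pos: [593.6, 0.0, 198.8]
tcp_rot: [-180.0, -0.0, -0.0]
ft_force: [-0.4, 0.3, -1.3]
finger_gap: 45.6
grip_force: 62.1
```

Emit:
step_arm --targets '[[[0,0,-0.7,0,0,0],[0,0,-1.4,0,0,0],[0,0,-2.1,0,0,0],[0,0,-2.8,0,0,0],[0,0,-3.5,0,0,0],[0,0,-3.5,0,0,0]]]'

```text
time: 12.68
tool_pos: [593.2, -0.0, 194.7]
tcp_rot: [180.0, 0.1, -0.0]
ft_force: [-1.0, -1.0, -5.5]
finger_gap: 45.5
grip_force: 62.2
```

Emit:
step_arm --targets '[[[0,0,-0.4,0,0,0],[0,0,-0.8,0,0,0],[0,0,-1.2,0,0,0],[0,0,-1.2,0,0,0]]]'

```text
time: 13.02
tool_pos: [593.6, 0.0, 194.1]
tcp_rot: [-180.0, -0.0, -0.0]
ft_force: [0.5, 0.2, -3.3]
finger_gap: 45.5
grip_force: 62.5
```

Emit:
step_arm --targets '[[[0,0,-0.4,0,0,0],[0,0,-0.8,0,0,0],[0,0,-0.8,0,0,0]]]'

```text
time: 13.27
tool_pos: [593.6, 0.0, 193.3]
tcp_rot: [-180.0, -0.0, -0.0]
ft_force: [-0.3, 0.7, -1.9]
finger_gap: 45.1
grip_force: 62.5
```

Emit:
step_arm --targets '[[[0,0,-0.4,0,0,0],[0,0,-0.8,0,0,0],[0,0,-0.8,0,0,0]]]'

```text
time: 13.52
tool_pos: [593.8, 0.0, 193.1]
tcp_rot: [180.0, -0.0, -0.0]
ft_force: [-0.5, -0.5, 2.2]
finger_gap: 45.6
grip_force: 63.2
```

Emit:
step_arm --targets '[[[0,0,-0.4,0,0,0],[0,0,-0.8,0,0,0],[0,0,-0.8,0,0,0]]]'

```text
time: 13.77
tool_pos: [594.1, 0.0, 193.0]
tcp_rot: [180.0, -0.1, -0.0]
ft_force: [-3.4, -0.1, 7.0]
finger_gap: 45.3
grip_force: 63.8
```

Emit:
step_arm --targets '[[[0,0,0.7,0,0,0],[0,0,0.7,0,0,0]]]'

```text
time: 13.93
tool_pos: [594.0, 0.0, 193.1]
tcp_rot: [180.0, -0.1, -0.0]
ft_force: [-0.9, -0.2, 4.3]
finger_gap: 45.3
grip_force: 63.4
```

```bash
cat > look.py <<'E'
from h import *
from bench import r,vision
import sys
print(r.sense()["tool_pos"],r.sense()["ft_force"])
out=np.zeros((600,800,3),np.uint8)
for k,n in enumerate(("scene","side")):
    s=vision.snapshot(n)
    u,v=proj(s,[593,-1,190])[0].astype(int); x0,y0=u-20,v-30
    c=cv2.resize(s["img"][y0:y0+60,x0:x0+40],(400,600),interpolation=cv2.INTER_CUBIC)
    out[:,400*k:400*k+400]=(255*(c/255)**.5)
    if k==0: cv2.imwrite('pics/full_'+sys.argv[1],s["img"])
cv2.imwrite('pics/'+sys.argv[1],out)
E
python3 look.py c4.png
```

```text
[5.94040101e+02 1.29592127e-02 1.93061235e+02] [-0.86688694 -0.22155782  4.33029275]
```

View pics/c4.png

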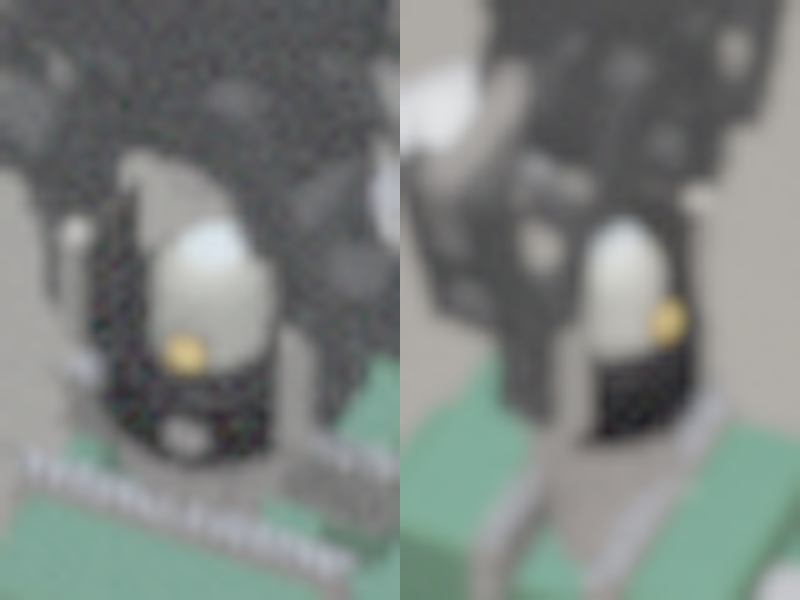

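Both pawls are out above the collar: scene (185,355), side (668,320). The collar sits on the pinion, so I'll release and retreat straight up.

Emit:
step_arm --targets '[[[0,0,0.6,0,0,0],[0,0,0.6,0,0,0]]]'

```text
time: 14.2
tool_pos: [593.8, 0.0, 193.1]
tcp_rot: [180.0, -0.0, -0.0]
ft_force: [1.3, -0.7, 2.0]
finger_gap: 45.5
grip_force: 63.2
```

Emit:
step_arm --targets '[[[0,0,0,0,0,0],[0,0,0,0,0,0],[0,0,0,0,0,0],[0,0,0,0,0,0],[0,0,0,0,0,0],[0,0,0,0,0,0],[0,0,0,0,0,0],[0,0,0,0,0,0]]]' --fingers -1

```text
time: 14.87
tool_pos: [593.6, 0.0, 193.0]
tcp_rot: [-180.0, 0.0, -0.0]
ft_force: [0.3, 0.5, -0.8]
finger_gap: 85.0
grip_force: 0.0
```

Emit:
step_arm --targets '[[[0,0,3,0,0,0],[0,0,8,0,0,0],[0,0,18,0,0,0],[0,0,33,0,0,0],[0,0,50,0,0,0],[0,0,70,0,0,0],[0,0,90,0,0,0],[0,0,105,0,0,0],[0,0,115,0,0,0],[0,0,120,0,0,0],[0,0,120,0,0,0],[0,0,120,0,0,0]]]'

```text
time: 15.87
tool_pos: [593.5, 0.1, 312.5]
tcp_rot: [-180.0, 0.0, -0.0]
ft_force: [0.0, 0.0, -0.4]
finger_gap: 85.3
grip_force: 0.0
```

```bash
python3 look.py c5.png
```

```text
[5.93490780e+02 5.58600176e-02 3.12538683e+02] [ 0.04072652  0.0064263  -0.44927524]
```

View pics/c5.png

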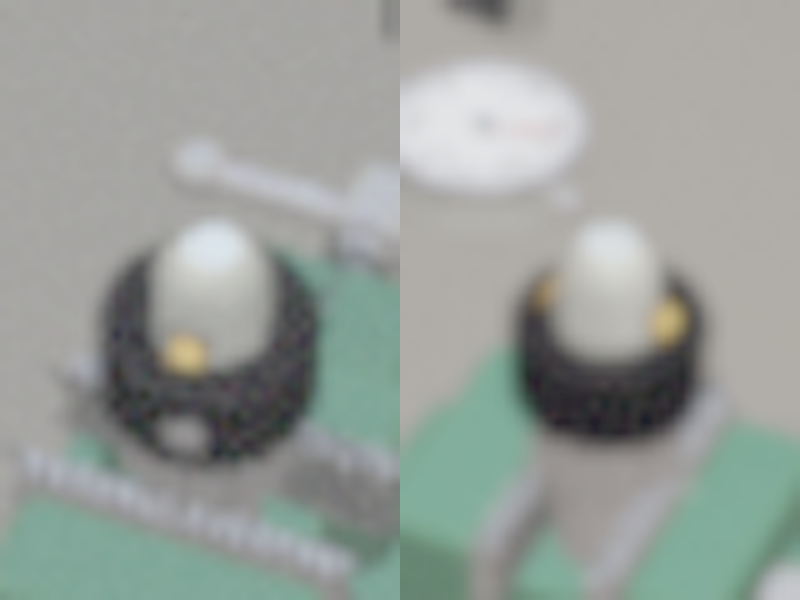

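The collar sits level and home, with both pawls out above it (side view 545,292 and 668,320), and the gripper is clear.

```bash
python3 -c "
from bench import r
print(r.hand_in())"
```

```text
the job is handed in; nothing more can be done
None
```

The collar is home on the pinion with both latch pawls out above it (the latch gave way at about 6 N), the gripper is open and clear, the bystander parts were not touched, and the job is handed in at about 16 s.

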